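# Click the fitting cap home on the seasoning jar

## Task

Find the one of the three grey caps that fits the neck of the open white seasoning jar (the middle-sized one), take it off the cutting board and press it straight down onto the neck until it clicks past the sprung nubs, then keep pressing until its rim sits fully home on the jar's shoulder. Do not let go: finish while you are still holding the cap and pressing it firmly down onto the jar. Leave the other two caps, the pepper mill and the sauce bottle where they are.

Things in the scene. Friction and masses are not known exactly. Their poses are not given: they have to be found in the camera images.
- cap_mid_knob (a point): Middle of the grip knob of the cap that fits, on its axis, 36 mm above its rim. Rigid grey plastic, about 60 g, standing rim down on the 12 mm thick white cutting board: a round hollow skirt 58 mm across, 25 mm high, open below, flat on top, bearing a plain upright round knob 24 mm across and 22 mm tall (this point is 11 mm above the skirt's top, 11 mm below the knob's). z up
- cap_mid_rim (a point): Centre of the lower rim (mouth plane) of the same cap, 36 mm below its knob point; z up along the axis. The mouth has an inward lip 3.5 mm high, 47 mm across inside; the skirt is 22 mm deep inside. When the cap is home this point coincides with shoulder
- cap_small_knob (a point): The knob middle of the small grey cap, the same shape and knob but the skirt is 44 mm across: too small for the jar. Leave it alone
- cap_large_knob (a point): The knob middle of the large grey cap, the same shape and knob but the skirt is 72 mm across: too wide to click home. Leave it alone
- shoulder: The flat, rigid shoulder (origin: centre of its upper face) of the open white enamelled jar, 83 mm above the counter, on the jar's upright axis; the cap's rim comes to rest on this plane. The jar is 68 mm across, fixed to the counter by a dark 92 mm foot. From the shoulder a steel neck 43 mm across rises 20 mm, its upper 7 mm tapering to 34 mm, which centres a cap that is a few mm off. z up
- jar_nubs (a point): Point on the jar's axis 9 mm above the shoulder, level with four domed brass nubs on springs that stand out of the neck to 51 mm across. A cap pressed down meets them with its rim 14 mm above the shoulder and needs about 12 N to push past; from 8 mm above the shoulder the resistance drops and the nubs snap over the lip, pulling it down by up to 15 N; then press on to the shoulder
- mill: Dark wooden pepper mill, 156 mm tall, 54 mm across the foot, standing on the counter; origin under its centre. A bystander
- soy: Brown glass sauce bottle, 150 mm tall, 60 mm across, standing on the counter; origin under its centre. A bystander

How it is judged:
By the outcome, as a careful person would: the job done as asked, in the order asked, and still so for the second after the job is handed in, while the arm keeps its last pose, push and grip.
It also fails if it takes over 40 s, if anything falls off the work surface, if the arm or the gripper's body presses on something with over 40 N, if the wrist force passes 120 N, or if a joint passes its speed limit or range.

## Robot

A 7-joint arm with a two-finger parallel gripper is mounted at the origin on the work surface. World frame = base frame: x ahead of the robot, y to its left, z up, the work surface at z = 0. Lengths are in mm, angles in rad, forces in N, time in s.
With the tool pointing down it reaches from about 400 to 875 mm from the base axis. Payload 4.4 kg.
Tool frame: the origin (TCP) lies at the very end of the fingers, on their centre line; the grasp point (between the pads) lies 19 mm behind it; z points along the fingers, y is the line along which they close (so a half turn about z gives the same grasp; the last joint's range is limited). The gripper opens to 85 mm and grips with 20 to 120 N. Pads are 22 mm wide; open, the fingers measure 114 mm over their backs; the gripper's body (76 mm by 85 mm) begins 54 mm behind the grasp point. The pads swing forward as they close: fully open they stand 13 mm farther back than shut.
Start: joints at [1.236, 0.628, 0.038, 1.517, -0.027, 0.996, -0.02], TCP at [172.651, -626.665, 231.313] pointing down, gripper open.
Joint ranges: [-3.06, 3.06], [-0.37, 2.12], [-1.25, 1.32], [0.18, 2.47], [-1.1, 4.24], [0.23, 1.98], [-2.94, 2.94]. Speed limits (rad/s): [2.57, 2.57, 3.14, 3.14, 3.14, 3.14, 3.14].

## Interface

Orientations are given as [roll, pitch, yaw] about the fixed x, y, z axes, in that order (R = Rz(yaw) Ry(pitch) Rx(roll)).
In Python, from cell import sensors, get_image, camera_params, order gives the robot as it stands.
- The arm moves only by the shell command python3 -m inch 'ROWS' [OPENING]. ROWS is JSON, a list that holds one entry, the list of rows, each a list of 4 numbers: the shift along the tool's x, y, z in cm, then the turn about the tool's z in degrees. A call has 1 to 8 rows; each row is the pose to reach, as a shift and turn from the pose commanded when the call began, along the tool's axes at that moment; what a row does not reach only later rows make up. A row lasts 1/12 s, in which the tool goes at most 41.7 mm and 7.16 degrees, less where a joint would pass 70% of its speed; a pose out of reach is approached as far as the arm can. A call with a gripper value outside its range is refused whole. OPENING is the finger opening in cm, from 0 to 8.54, set as the call begins (- or left out, the last holds). The fingers move at their own pace and stop on an object; the grip force is fixed at half the most. Time passes only in rows, so rows that repeat a pose let the fingers close. It gives the time, the measured TCP pose, the force, the opening and the grip force at its end, in the units of the state.
- sensors.read_state(): the state, without advancing time (a new reading comes with each control period).
- get_image(name): name is "side" or "top" or "wrist"; returns the picture (420x560x3 uint8, blue, green, red); there is no depth.
- camera_params(name): a dict with "mtx" (3x3 intrinsics, pixels), "D" ([k1, k2, p1, p2, k3] as OpenCV has them; the pictures are not rectified), "rvec" (rotation vector, rad) and "tvec" (3), from world to camera coordinates, as OpenCV has them. Camera axes: x right, y down, z forward; pixel columns grow to the right and rows downward; lengths in mm; the calibration is good to about 2 mm. A picture is of the moment at which its call begins: read the wrist's pose just before it. camera_params takes no time and is no camera call; for the wrist camera it gives the pose at the moment of the call.
- order.finish_job(): hands the job in; it is judged then, once.
The state is a dict: "clock": time; "qpos": joint angles; "qd": joint speeds; "tau": joint torques, N m; "eef_pos": TCP position; "tool_rot": TCP orientation; "force": force on the tool from outside, world axes, zero at the start; "torque": the same for the moment, N m; "width": finger opening in mm; "gripper_force": force on a finger pad.
Only numpy, scipy, OpenCV 4.12 (cv2) and the standard library are available. Lean on these libraries where they do the work, as an engineer would, in place of code of your own. Each camera call takes 0.05 s, during which the arm holds its last target. There are 200 camera calls.

## Working session

There is one attempt and no reset: what is moved stays moved. The work goes in short steps, Python scripts to look and compute and a shell command to move; the robot and the scene stay as the last step left them, time stands still between calls to the robot, and variables do not carry over. Pictures are saved under pics/ and viewed, at most 10 in all, crops included, and the job is handed in when it is done.

```bash
mkdir -p pics; python3 - <<'E'
from cell import sensors,get_image,camera_params
import cv2,numpy as np
s=sensors.read_state();print(s['clock'],s['eef_pos'],s['tool_rot'],s['width'])
for n in("side","top"):
    cv2.imwrite(f"pics/{n}0.png",get_image(n));p=camera_params(n)
    R=cv2.Rodrigues(np.array(p['rvec'],float))[0];print(n,-R.T@np.array(p['tvec'],float).ravel(),R[2])
E
```

```text
0.0 [ 172.47741527 -626.05296161  230.40097207] [-3.13970105e+00  2.70220583e-05  2.68810292e-01] 85.40803339887256
side [353.93494172 643.127562   896.05455861] [ 0.17606952 -0.62811857 -0.75793574]
top [ 256.0090892   -11.49178961 1357.80971683] [ 0.21727748 -0.0148821  -0.97599642]
```

View pics/top0.png

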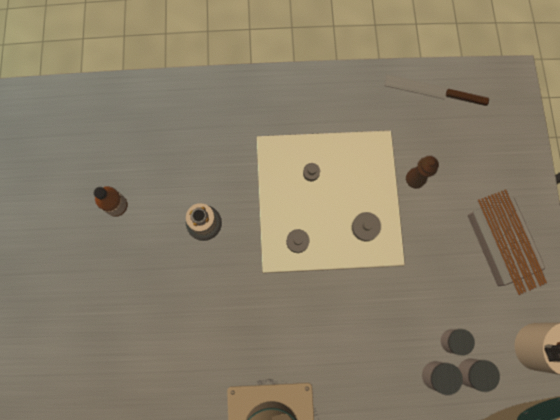

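View pics/side0.png

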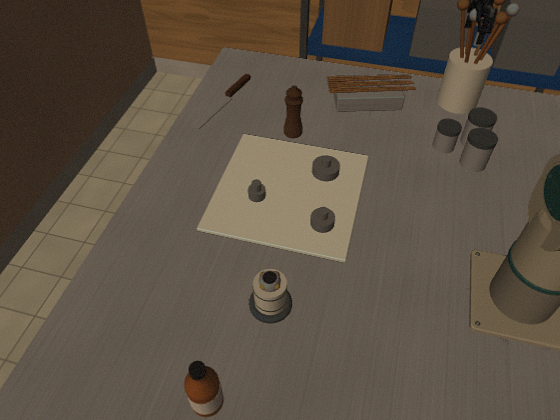

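Top view: small cap is at about (312,172), mid (298,241), large (367,227), and the open jar at (203,221), with the soy bottle at (108,200) and mill at (420,172). I'll enlarge the mid cap and jar in both views.

```bash
cat > h.py <<'E'
import cv2,numpy as np
from cell import camera_params,get_image,sensors
def ray(n,uv,p=None):
    p=p or camera_params(n);R=cv2.Rodrigues(np.array(p['rvec'],float))[0];t=np.array(p['tvec'],float).ravel()
    x=cv2.undistortPoints(np.array([[uv]],float),np.array(p['mtx']),np.array(p['D'])).ravel()
    return -R.T@t,R.T@np.array([x[0],x[1],1])
def onz(n,uv,z,p=None):
    c,d=ray(n,uv,p);return c+d*(z-c[2])/d[2]
def proj(n,P,p=None):
    p=p or camera_params(n);return cv2.projectPoints(np.array(P,float).reshape(-1,3),np.array(p['rvec'],float),np.array(p['tvec'],float),np.array(p['mtx'],float),np.array(p['D'],float))[0].reshape(-1,2)
E
python3 - <<'E'
import cv2,numpy as np
from h import *
t=cv2.imread('pics/top0.png');s=cv2.imread('pics/side0.png')
def crop(im,u,v):
    c=cv2.resize(im[v-25:v+25,u-33:u+33],None,fx=6,fy=6,interpolation=cv2.INTER_CUBIC)
    c=cv2.convertScaleAbs(c,alpha=1.5,beta=15)
    return c
a=[crop(t,298,240),crop(t,203,220)];b=[crop(s,322,218),crop(s,270,290)]
cv2.imwrite('pics/crops.png',np.vstack([np.hstack(a),np.hstack(b)]))
# caps on the board, top view: dark blobs
g=cv2.cvtColor(t,cv2.COLOR_BGR2GRAY)
m=(g[135:268,262:396]<110).astype(np.uint8)
n,l,st,ce=cv2.connectedComponentsWithStats(m)
for i in range(1,n):
    if st[i,4]>100:
        uv=ce[i]+[262,135];x,y,w,h=st[i,:4]
        L=onz('top',(x+262,uv[1]),35);Rr=onz('top',(x+w+262,uv[1]),35)
        print(uv,st[i],onz('top',uv,35).round(1),'width',np.linalg.norm(L-Rr).round(1))
E
```

```text
[310.87443946 172.0044843 ] [ 41  29  16  17 223] [ 623.1 -128.5   35. ] width 40.9
[365.70550162 226.44660194] [ 90  78  28  28 618] [ 475.5 -257.    35. ] width 70.7
[297.35516373 240.93450882] [ 25  95  22  23 397] [447.5 -83.7  35. ] width 54.6
```

View pics/crops.png

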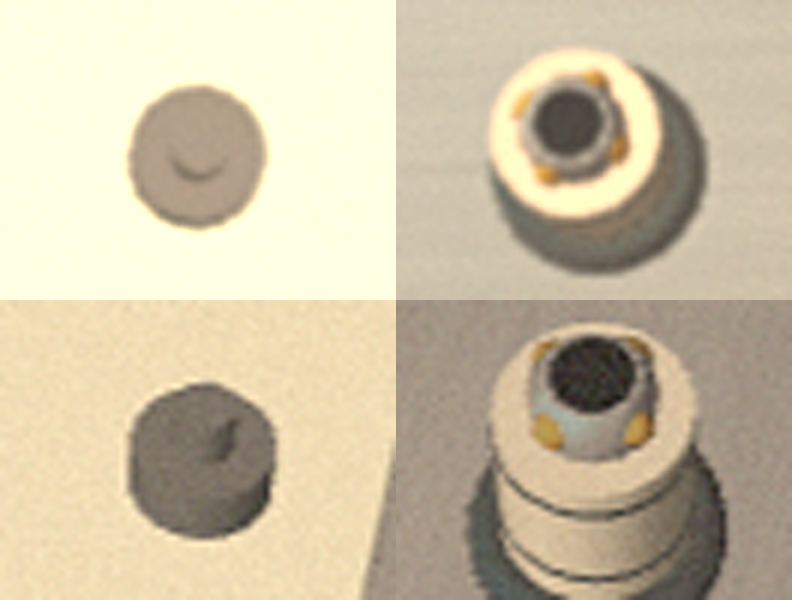

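Top crop: mid cap skirt is a circle near (298,241), measured 55 mm wide, so it is the 58 mm one. The jar's bore is at about (198.7,215.7) top and (269.7,277) side. Moving above the mid cap.

```bash
python3 - <<'E'
from h import *
a=onz('top',(198.2,215.2),103);b=onz('side',(269.2,276.6),103);print('jar',a,b)
print('jar shoulder top',onz('top',(199.4,216.8),83))
print('mid top',onz('top',(297.4,240.8),35),'side skirt top',onz('side',(322.3,215.5),37))
E
python3 -m inch '[[[2.5,-2.8,0,0],[5,-5.6,0,0],[7.5,-8.4,0,0],[10,-11.2,0,0],[12.5,-14,0,0],[15,-16.8,0,0],[17.5,-19.6,0,0],[20,-22.4,0,0]]]' 8.5
python3 -m inch '[[[2.6,-2.8,0.3,0],[5.2,-5.6,0.6,0],[7.8,-8.4,0.9,0],[10.4,-11.2,1.2,0],[13,-14,1.5,0],[15.6,-16.8,1.8,0],[18.2,-19.6,2.1,0],[20.9,-22.6,2.4,0]]]'
python3 -m inch '[[[0,0,0,0],[0,0,0,0]]]'
python3 - <<'E'
from h import *
p=camera_params('wrist');im=get_image('wrist');cv2.imwrite('pics/w1.png',im)
import pickle;pickle.dump(p,open('w1.pkl','wb'))
s=sensors.read_state();print(s['clock'],s['eef_pos'],s['tool_rot'],s['qpos'].round(2) if hasattr(s['qpos'],'round') else s['qpos'])
print(proj('wrist',[[447,-84,59],[447,-84,37]],p))
E
```

```text
jar [510.60265503 152.23948512 103.        ] [510.80869771 150.23884465 103.        ]
jar shoulder top [510.58063039 152.01474272  83.        ]
mid top [447.84791778 -83.82435131  35.        ] side skirt top [449.98554731 -86.95094412  37.        ]
clock: 0.77
eef_pos: [306.3, -355.7, 231.2]
tool_rot: [-3.141, 0.0, 0.269]
force: [0.0, 0.4, -0.6]
width: 85.2
gripper_force: 0.0
clock: 1.43
eef_pos: [447.7, -82.8, 207.1]
tool_rot: [3.141, 0.0, 0.268]
force: [0.6, 0.1, 0.4]
width: 85.3
gripper_force: 0.0
clock: 1.6
eef_pos: [448.1, -81.5, 206.9]
tool_rot: [-3.141, 0.0, 0.275]
force: [0.3, -1.5, -0.1]
width: 85.2
gripper_force: 0.0
1.65 [447.25430507 -83.57129239 206.98268018] [-3.14139426e+00  1.07243229e-03  2.71212383e-01] [ 0.14  0.39 -0.03  2.07  0.02  0.69 -1.2 ]
[[274.97866969 196.22705669]
 [274.74935126 190.34357793]]
```

View pics/w1.png

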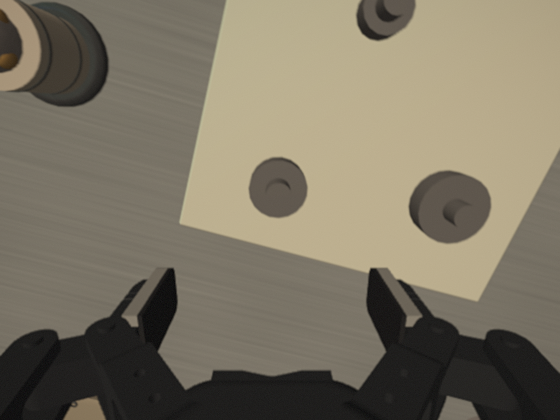

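The wrist view shows the mid cap circle at about (278,187), close to the predicted (275,190). Refining its centre.

```bash
python3 - <<'E'
from h import *
import pickle;p=pickle.load(open('w1.pkl','rb'))
g=cv2.cvtColor(cv2.imread('pics/w1.png'),cv2.COLOR_BGR2GRAY)
r=g[145:230,235:325];t,m=cv2.threshold(r,0,1,cv2.THRESH_BINARY_INV+cv2.THRESH_OTSU)
c=max(cv2.findContours(m,0,2)[0],key=cv2.contourArea);(u,v),rad=cv2.minEnclosingCircle(c)
u+=235;v+=145;print(u,v,rad)
P=onz('wrist',(u,v),36,p);print(P,'diam',2*np.linalg.norm(onz('wrist',(u+rad,v),37,p)-onz('wrist',(u,v),37,p)))
s=sensors.read_state();e=np.array(s['eef_pos']);a=s['tool_rot'][2]
d=P-e;print(e,'tool dx,dy',d[0]*np.cos(a)+d[1]*np.sin(a),d[0]*np.sin(a)-d[1]*np.cos(a))
E
```

```text
277.5679702758789 186.8593864440918 30.374189376831055
[450.86730235 -85.76240996  36.        ] diam 59.002136399395425
[447.25430507 -83.57129239 206.98268018] tool dx,dy 2.8939309606420274 3.0789461079830485
```

```bash
python3 -m inch '[[[0.22,0.22,2.5,0],[0.22,0.22,5,0],[0.22,0.22,8,0],[0.22,0.22,11,0],[0.22,0.22,12.5,0],[0.22,0.22,13.2,0],[0.22,0.22,13.2,0],[0.22,0.22,13.2,0]]]' 5
python3 - <<'E'
from h import *
p=camera_params('wrist');im=get_image('wrist');cv2.imwrite('pics/w2.png',im)
s=sensors.read_state();print(s['clock'],s['eef_pos'],s['tool_rot'],s['width'],s['force'])
print(proj('wrist',[[450,-86,59],[450,-86,37]],p))
E
```

```text
clock: 2.32
eef_pos: [450.1, -86.9, 75.7]
tool_rot: [3.141, 0.0, 0.267]
force: [0.1, -0.1, -0.4]
width: 50.1
gripper_force: 0.0
2.3667 [450.64407968 -86.65000159  76.19110408] [ 3.14070737e+00 -1.27664793e-03  2.67364947e-01] 49.76660697008527 [-0.32800441  0.44808367 -0.73047885]
[[271.85063517 257.41723399]
 [271.75824337 241.14835172]]
```

View pics/w2.png

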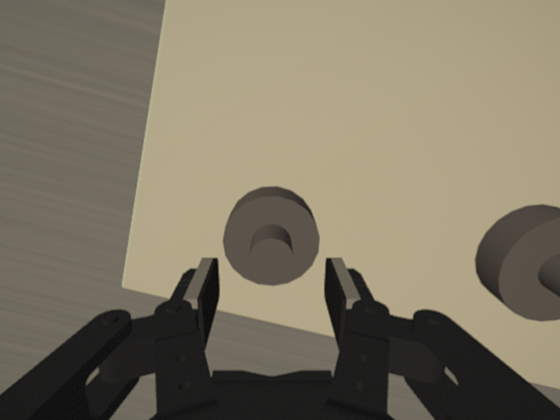

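The wrist view shows the cap skirt at about (271,237) and the knob centred between the fingers. Descending.

```bash
python3 -m inch '[[[0.12,0,1,0],[0.12,0,2,0],[0.12,0,2.8,0],[0.12,0,3.2,0],[0.12,0,3.5,0],[0.12,0,3.5,0],[0.12,0,3.5,0]]]' 4.5
python3 -m inch '[[[0,0,0,0],[0,0,0,0],[0,0,0,0],[0,0,0,0],[0,0,0,0],[0,0,0,0]]]' 0.5
```

```text
clock: 2.95
eef_pos: [451.4, -85.4, 40.4]
tool_rot: [3.142, -0.0, 0.269]
force: [-0.0, 0.3, -1.0]
width: 45.0
gripper_force: 0.0
clock: 3.45
eef_pos: [451.6, -85.5, 40.9]
tool_rot: [3.141, -0.001, 0.269]
force: [-0.5, 0.3, 5.8]
width: 21.7
gripper_force: 58.6
```

```bash
python3 -m inch '[[[0,0,-0.5,0],[0,0,-1.5,0],[0,0,-4,0],[0,0,-7,0],[0,0,-10,0],[0,0,-12.5,0],[0,0,-13,0],[0,0,-13,0]]]'
python3 - <<'E'
from h import *
p=camera_params('wrist');im=get_image('wrist');sd=get_image('side');
s=sensors.read_state();e=np.array(s['eef_pos']);print(e,s['width'],s['force'],s['gripper_force'])
u,v=proj('side',e-[0,0,5])[0].astype(int);print(u,v)
c=cv2.resize(sd[max(v-50,0):v+50,u-50:u+50],(420,420),interpolation=cv2.INTER_CUBIC)
cv2.imwrite('pics/w3.png',cv2.resize(cv2.convertScaleAbs(np.hstack([im[:,90:470],c]),alpha=1.4),None,fx=1,fy=1))
print(proj('wrist',[e-[0,0,4],e-[0,0,29]],p))
E
```

```text
clock: 4.12
eef_pos: [452.6, -85.7, 172.6]
tool_rot: [3.14, -0.005, 0.269]
force: [-0.3, -0.6, -1.6]
width: 21.7
gripper_force: 58.8
[450.81164373 -85.37702359 170.14813405] 22.00171874713599 [-0.94109902 -0.14488087 -1.18610621] 58.81280601024628
325 177
[[272.09507305 269.7416395 ]
 [271.88968508 249.25360706]]
```

View pics/w3.png

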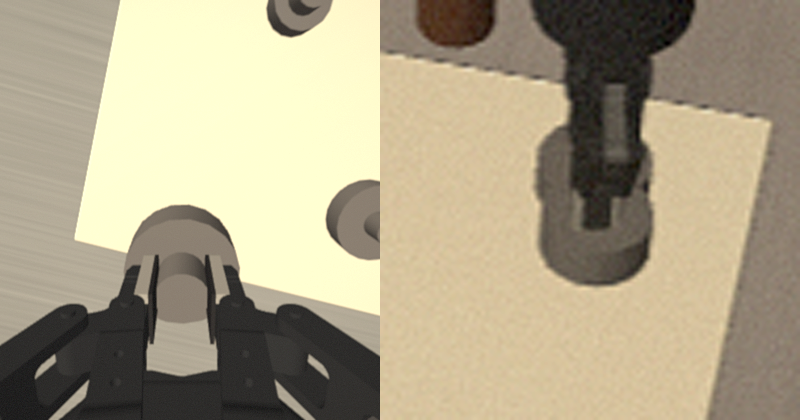

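The cap is held upright, well clear of the board. Moving short of the jar along tool x, so the wrist camera can see the neck and cap together.

```bash
python3 -m inch '[[[0.3,-2,0,0],[0.8,-5,0,0],[1.4,-8.5,0,0],[2,-12,0,0],[2.7,-15.5,0,0],[3.4,-18.5,0,0],[4,-20.5,0,0],[4,-21.2,0,0]]]'
python3 -m inch '[[[0,0,0,0],[0,0,0,0],[0,0,0,0]]]'
python3 - <<'E'
from h import *
import pickle
E=np.array([sensors.read_state()['eef_pos']]);
p=camera_params('wrist');im=get_image('wrist')
pickle.dump(p,open('w4.pkl','wb'));cv2.imwrite('pics/w4.png',im)
s=sensors.read_state();e=(E[0]+np.array(s['eef_pos']))/2;print(e,s['tool_rot'])
print(proj('wrist',[[510.7,151.2,103],[510.7,151.2,83],e+[0,0,18],e-[0,0,4],e-[0,0,29]],p).round(1))
E
```

```text
clock: 4.88
eef_pos: [432.7, 133.6, 168.9]
tool_rot: [-3.14, 0.002, 0.275]
force: [0.7, -0.4, -0.1]
width: 21.8
gripper_force: 58.9
clock: 5.13
eef_pos: [433.2, 127.7, 169.7]
tool_rot: [3.141, 0.002, 0.267]
force: [0.6, -1.5, -1.1]
width: 21.5
gripper_force: 58.9
[433.28550997 127.64717363 169.79241118] [3.14065944e+00 1.40657118e-03 2.65962479e-01]
[[269.2  98. ]
 [269.3  98.7]
 [274.2 293.2]
 [273.7 268.9]
 [273.3 247.9]]
```

View pics/w4.png

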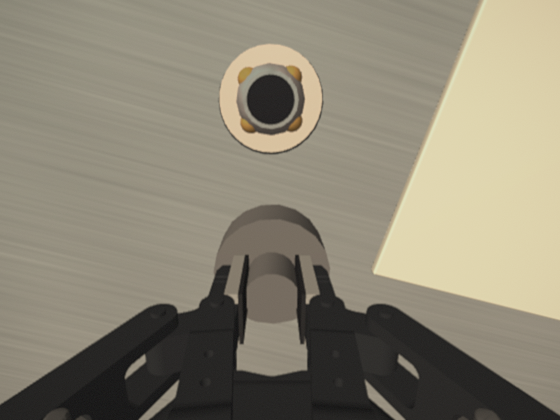

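The jar bore is at about (270.5,99). The cap's rim front arc tops out at about (272,205), with skirt edges at u≈215 and 329. Working out cap axis and jar axis from this same view.

```bash
python3 - <<'E'
from h import *
import pickle;p=pickle.load(open('w4.pkl','rb'));im=cv2.imread('pics/w4.png')
g=cv2.cvtColor(im,cv2.COLOR_BGR2GRAY);f=im.astype(int)
# shoulder outline
m=((f[:,:,2]>150)).astype(np.uint8)[35:165,210:330]
c=max(cv2.findContours(m,0,2)[0],key=cv2.contourArea);el=cv2.fitEllipse(c);print('shoulder',np.add(el[0],[210,35]),el[1])
J1=onz('wrist',np.add(el[0],[210,35]),83,p)
m=(g[70:130,240:302]<50).astype(np.uint8);n,l,st,ce=cv2.connectedComponentsWithStats(m);i=1+st[1:,4].argmax()
uv=ce[i]+[240,70];J2=onz('wrist',uv,103,p);print('bore',uv,st[i],J1,J2)
col=g[190:222,266:278].mean(1);k=np.argmax(np.abs(np.diff(col.astype(float))));v=190+k+1;print('arc v',v,col.round())
row=g[250,200:345].astype(float);print(row[8:24].round(),row[118:136].round())
z=169.9;P=onz('wrist',(272,v),z-29,p);a=.269;x=np.array([np.cos(a),np.sin(a),0]);y=np.array([np.sin(a),-np.cos(a),0])
C=P-29*x
e=np.array([433.3,127.6,z]);J=(J1+J2)/2
print('cap axis rel e: x',(C-e)@x)
for uvs in((215,262),(329,262)):print('edge y',(onz('wrist',uvs,z-4,p)-e)@y)
print('jar rel e',(J-e)@x,(J-e)@y,' need dx',(J-C)@x)
E
```

```text
shoulder [267.5696907   94.29115677] (119.77886199951172, 145.8153839111328)
bore [270.1013905   99.15874855] [   8    6   46   48 1726] [513.04546449 153.03946719  83.        ] [510.21852799 150.51161341 103.        ]
arc v 205 [146. 147. 148. 148. 148. 148. 147. 146. 146. 146. 147. 148. 149. 146.
 127.  99.  88.  88.  89.  89.  88.  88.  88.  88.  88.  88.  87.  86.
  87.  98. 109. 112.]
[149. 149. 149. 150. 150. 150. 151. 151. 152. 143. 113. 103. 111. 111.
 111. 111.] [110. 111. 111. 110. 112. 111. 111. 127. 143. 147. 146. 146. 145. 147.
 147. 146. 147. 147.]
cap axis rel e: x -3.7206213596637947
edge y -28.664170792449806
edge y 26.907393861459642
jar rel e 81.9400277766276 -2.4880175046079103  need dx 85.6606491362914
```

Bore gives the jar at (510.2,150.5), agreeing with the top and side views. I need about +83 mm in x and -1 mm in y, then a descent to just over the neck.

```bash
python3 -m inch '[[[1.5,0,0,0],[4,0,0,0],[6.5,-0.1,0,0],[8,-0.1,0,0],[8.33,-0.1,0,0],[8.33,-0.1,1,0],[8.33,-0.1,2,0],[8.33,-0.1,2.6,0]]]'
python3 -m inch '[[[0,0,0.2,0],[0,0,0.4,0],[0,0,0.4,0],[0,0,0.4,0]]]'
python3 - <<'E'
from h import *
sd=get_image('side');t=get_image('top')
s=sensors.read_state();print(s['eef_pos'],s['force'])
def crop(im,n,d):
    u,v=proj(n,[510.5,151,95])[0].astype(int);return cv2.resize(im[v-d:v+d,u-d:u+d],(400,400),interpolation=cv2.INTER_CUBIC)
cv2.imwrite('pics/w5.png',cv2.convertScaleAbs(np.hstack([crop(sd,'side',35),crop(t,'top',35)]),alpha=1.4))
E
```

```text
clock: 5.85
eef_pos: [511.3, 151.3, 142.5]
tool_rot: [3.141, 0.004, 0.268]
force: [-0.1, -0.0, -0.9]
width: 21.4
gripper_force: 58.9
clock: 6.18
eef_pos: [513.5, 152.7, 140.4]
tool_rot: [3.142, -0.0, 0.269]
force: [1.4, 0.4, -0.9]
width: 21.7
gripper_force: 58.9
[513.81545122 152.79992989 140.6711112 ] [ 0.62647641  0.84165805 -0.87003345]
```

View pics/w5.png

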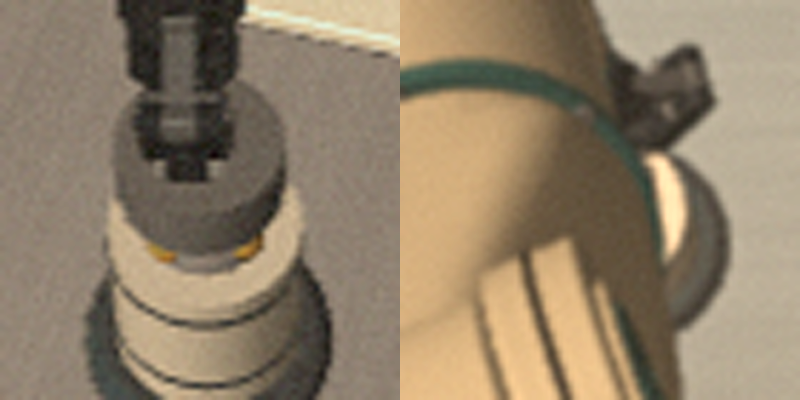

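Side view: cap axis is at u≈199 and the jar and nubs at u≈204 in the crop, so the cap sits about 1.5 mm too far +x, with its rim at the neck top. Easing it back 1 mm and descending to the nubs.

```bash
python3 -m inch '[[[-0.1,0,0.3,0],[-0.1,0,0.6,0],[-0.1,0,0.9,0],[-0.1,0,1.2,0],[-0.1,0,1.2,0],[-0.1,0,1.2,0]]]'
python3 -m inch '[[[0,0,0.15,0],[0,0,0.3,0],[0,0,0.45,0],[0,0,0.6,0],[0,0,0.6,0],[0,0,0.6,0]]]'
```

```text
clock: 6.78
eef_pos: [512.5, 152.3, 128.0]
tool_rot: [3.142, 0.001, 0.269]
force: [-0.6, -0.0, -0.8]
width: 21.9
gripper_force: 58.9
clock: 7.28
eef_pos: [513.8, 151.5, 123.3]
tool_rot: [3.14, -0.002, 0.268]
force: [-0.0, -2.5, 5.7]
width: 22.0
gripper_force: 59.4
```

```bash
python3 -m inch '[[[0,0,0.15,0],[0,0,0.3,0],[0,0,0.3,0],[0,0,0.3,0]]]'
python3 -m inch '[[[0,0,0.15,0],[0,0,0.3,0],[0,0,0.3,0],[0,0,0.3,0]]]'
python3 -m inch '[[[0,0,0.15,0],[0,0,0.3,0],[0,0,0.3,0],[0,0,0.3,0]]]'
```

```text
clock: 7.62
eef_pos: [513.1, 151.5, 119.4]
tool_rot: [3.141, -0.0, 0.268]
force: [0.1, -3.0, 0.9]
width: 22.0
gripper_force: 59.2
clock: 7.95
eef_pos: [512.4, 151.3, 115.0]
tool_rot: [3.14, 0.001, 0.268]
force: [2.3, -3.7, -11.5]
width: 21.6
gripper_force: 59.2
clock: 8.28
eef_pos: [512.5, 152.0, 112.8]
tool_rot: [3.141, 0.001, 0.269]
force: [1.9, -3.4, -5.6]
width: 21.7
gripper_force: 59.8
```

It has clicked: the force reversed to -11.5 N. Pressing home.

```bash
python3 -m inch '[[[0,0,0.1,0],[0,0,0.2,0],[0,0,0.2,0],[0,0,0.2,0]]]'
python3 -m inch '[[[0,0,0.1,0],[0,0,0.2,0],[0,0,0.2,0],[0,0,0.2,0]]]'
```

```text
clock: 8.62
eef_pos: [512.6, 152.0, 112.0]
tool_rot: [3.141, 0.0, 0.269]
force: [-0.4, -4.8, 5.3]
width: 21.6
gripper_force: 60.8
clock: 8.95
eef_pos: [512.6, 152.0, 111.8]
tool_rot: [3.141, -0.001, 0.268]
force: [-4.7, -6.5, 21.7]
width: 21.2
gripper_force: 63.0
```

```bash
python3 -m inch '[[[0,0,0.07,0],[0,0,0.13,0],[0,0,0.13,0],[0,0,0.13,0],[0,0,0.13,0],[0,0,0.13,0]]]'
python3 - <<'E'
from h import *
sd=get_image('side')
s=sensors.read_state();print(s['eef_pos'],s['force'])
u,v=proj('side',[510.5,151,95])[0].astype(int);d=35
cv2.imwrite('pics/w6.png',cv2.convertScaleAbs(cv2.resize(sd[v-d:v+d,u-d:u+d],(400,400),interpolation=cv2.INTER_CUBIC),alpha=1.4))
E
```

```text
clock: 9.45
eef_pos: [512.7, 152.0, 111.8]
tool_rot: [3.141, -0.001, 0.268]
force: [-7.5, -6.9, 33.2]
width: 21.6
gripper_force: 63.9
[512.65585963 152.06299819 111.76414082] [-6.99260204 -6.52388219 32.38568438]
```

View pics/w6.png

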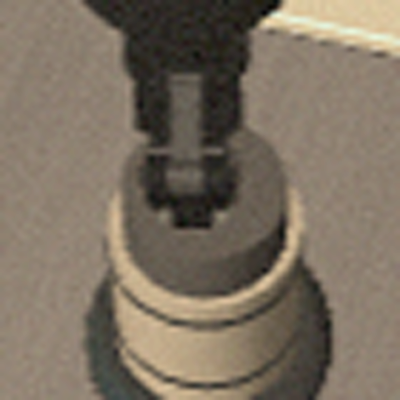

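The cap sits flush on the shoulder with an even white ring around it (crop rim near (203,295)) and no gap or nubs showing. The arm is holding it with about 33 N down.

```bash
python3 -c "
from cell import order;print(order.finish_job())"
```

```text
the job is handed in; nothing more can be done
None
```

The middle-sized cap clicked past the nubs and sits fully home on the jar's shoulder; I handed the job in with the arm still gripping it and pressing down at about 33 N, about 9.5 s in, without touching the other two caps, the mill or the sauce bottle.

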